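# Put the mosaic pieces away by kind

### The arm

A 7-joint arm with a two-finger parallel gripper is mounted at the origin on the work surface. World frame = base frame: x ahead of the robot, y to its left, z up, the work surface at z = 0. Lengths are in m, angles in rad, forces in N, time in s.
With the tool pointing down it reaches from about 0.425 to 0.875 m from the base axis. Payload 9.9 kg.
Tool frame: the origin (TCP) lies at the centre of the arm's flange, where the gripper is bolted on; the fingertips stand 173 mm ahead of it and the grasp point (between the pads) lies 155 mm ahead of it; y points along the fingers, z is the direction in which the jaws open and shut, and the axes are right-handed (so a half turn about y gives the same grasp; the last joint's range is limited). The gripper opens to 85 mm and grips with 20 to 120 N. Pads are 22 mm wide; open, the fingers measure 114 mm over their backs; the gripper's body (76 mm by 85 mm) begins 54 mm behind the grasp point. The pads swing forward as they close: fully open they stand 13 mm farther back than shut.
Start: joints at [-1.398, 0.576, 0.025, 1.437, -0.015, 1.129, -0.057], TCP at [0.171, 0.653, 0.405] pointing down, gripper open.
Joint ranges: [-2.76, 2.76], [-0.34, 2.15], [-1.52, 1.57], [0.19, 2.46], [-1.09, 4.23], [0.17, 1.99], [-2.82, 2.82]. Speed limits (rad/s): [2.22, 2.22, 3.01, 3.01, 3.14, 3.14, 3.14].

### API

Orientations are given as a unit quaternion [x, y, z, w].
In Python, from cell import manip gives the robot as it stands.
- The arm moves only by the tool apply_moves, never from a script. Its argument "targets" is a list of rows, each a list of 7 numbers: the turn, a rotation vector about the tool's x, y, z in units of 10 degrees (1.0 is 10 degrees), then the shift along the tool's x, y, z in mm, then the finger opening in mm, from 0 to 85.4. A call has 1 to 8 rows; each row is the pose to reach, as a shift and turn from the pose commanded when the call began, along the tool's axes at that moment; what a row does not reach only later rows make up. A row lasts 1/8 s, in which the tool goes at most 62.5 mm and 10.7 degrees, less where a joint would pass 70% of its speed; a pose out of reach is approached as far as the arm can. A call with a gripper value outside its range is refused whole. The fingers move at their own pace and stop on an object; the grip force is fixed at half the most. Time passes only in rows, so rows that repeat a pose let the fingers close. It gives the time, the measured TCP pose, the force and the opening at its end, in the units of the state.
- manip.sense(): the state, without advancing time (a new reading comes with each control period).
- manip.camera(name): name is "scene" or "top" or "wrist"; returns a dict with "color" (420x560x3 uint8, red, green, blue), "intrinsics" (3x3 intrinsics, pixels), "k1" (the pictures are not rectified: a ray, as slopes to the right and down, at radius r is drawn at 1 + k1 r^2 times it, then the intrinsics apply), "R" (3x3) and "t" (3): a world point X has camera coordinates R X + t; the wrist camera has in their place "T_tool_cam" (4x4, takes a point from camera to tool coordinates, whose origin is the TCP and whose axes are the tool frame's). Camera axes: x right, y down, z forward; pixel columns grow to the right and rows downward; lengths in m; the calibration is good to about 2 mm. A picture is of the moment at which its call begins: read the wrist's pose just before it. There is no depth.
- manip.job_done(): hands the job in, once; it reports no verdict.
Trained networks look in a picture, given as the dict that the camera call returned (one of the last four; its "shot" number tells which), for a name from the list of things; names that differ only in an ending like _2 or _b are one class to them, and where a whole thing is asked for, a point or a joint stands for the part that bears it (a point fixed in the world has none). Each returns a list of dicts, best first, with "confidence" (0 to 1); they miss things now and then, are a little off and sometimes report something else, mostly with a low value. They report only what shows in the picture. A call takes as long as a camera call.
- manip.look_for(picture, label): "pixel" ([row, column] in pixels, amid what is visible of it).
- manip.regions_of(picture, label): "mask" (420x560 bool, what is visible of it) and "pixel" ([row, column] in pixels, amid what is visible of it).
The state is a dict: "t": time; "joint_positions": joint angles; "joint_vel": joint speeds; "joint_efforts": joint torques, N m; "position": TCP position; "orientation": TCP orientation; "wrist_force": force on the tool from outside, world axes, zero at the start; "torque": the same for the moment, N m; "finger_gap": finger opening in m.
Only numpy, scipy, OpenCV 4.12 (cv2) and the standard library are available. Lean on these libraries where they do the work, as an engineer would, in place of code of your own. Each camera call takes 0.05 s, during which the arm holds its last target. There are 200 camera calls.

### The job

Put the five loose pieces lying on the oak away where their kind belongs: the bronze and the blue glass chunk in the tray with the glass sample chips, one in each bay; the pink marble cube in the empty bay of the marble tray; the pebble in the empty bay of the pebble tray; and the spare cutter wheel in the middle of the porcelain saucer. Each piece must lie well inside its bay, on the floor of it. Set every piece down gently, never let it drop, and leave the glue jar standing where it is.

Things in the scene. Friction and masses are not known exactly. Their poses are not given: they have to be found in the camera images.
- bronze_smalti: Bronze-brown glass (smalti) chunk, a rounded block 44 mm (its x) by 30 mm (its y) by 26 mm high (z), about 90 g. Origin at its centre, 13 mm above the table. It goes in the glass tray.
- blue_smalti: Cobalt blue glass (smalti) chunk, a rounded block 44 mm (its x) by 30 mm (its y) by 26 mm high (z), about 90 g. Origin at its centre, 13 mm above the table. It goes in the glass tray.
- pink_marble: Pink marble cube with pale veins, 32 mm a side, about 90 g. Origin at its centre, 16 mm above the table; axes square to the faces.
- pebble: Dark grey round river pebble with flattened underside and top, 40 mm across at mid height, 24 mm high, about 50 g. Origin at its centre, 12 mm above the table, z up.
- cutter_wheel: Spare wheel of a wheeled cutter, lying flat: bright steel disc 30 mm across, 12 mm thick, with a brass hub and a dark hole, about 55 g. Origin at its centre, 6 mm above the table, z up.
- glass_tray: Fixed light grey tray, 175 (x) x 105 (y) x 22 mm high, walls, floor and mid divider 5 mm thick; two bays 80 x 95 mm inside, centred at x = -42.5 and +42.5 mm; beyond its +x end a 22 mm ledge with 4 sample chips. Origin: underside centre without ledge, z up, x roughly away from the robot. Its chips are bronze, blue, green and red glass; both bays empty, one for each chunk.
- marble_tray: Fixed light grey tray, 175 (x) x 105 (y) x 22 mm high, walls, floor and mid divider 5 mm thick; two bays 80 x 95 mm inside, centred at x = -42.5 and +42.5 mm; beyond its +x end a 22 mm ledge with 4 sample chips. Origin: underside centre without ledge, z up, x roughly away from the robot. Its chips are pink, cream and light grey marble; +x bay full of marble stock, -x bay empty.
- pebble_tray: Fixed light grey tray, 175 (x) x 105 (y) x 22 mm high, walls, floor and mid divider 5 mm thick; two bays 80 x 95 mm inside, centred at x = -42.5 and +42.5 mm; beyond its +x end a 22 mm ledge with 4 sample chips. Origin: underside centre without ledge, z up, x roughly away from the robot. Its chips are dark and mid grey; +x bay full of pebbles, -x bay empty.
- saucer: White porcelain saucer, loose, 130 mm across the rim, 18 mm high, with a flat inside floor 80 mm across and 5 mm above its underside; about 250 g. Origin: centre of its underside, z up.
- glue_jar: Closed glue jar with paper label and red lid, 48 mm across, 60 mm high, standing loose among the things; origin at the centre of its underside. To be left where it stands.

How it is judged:
By the outcome, as a careful person would: the job done as asked, in the order asked, and still so for the second after the job is handed in, with the robot touching nothing.
It also fails if it takes over 131 s, if anything falls off the work surface, if the arm or the gripper's body presses on something with over 40 N, if the wrist force passes 120 N, or if a joint passes its speed limit or range.

## Working session

There is one attempt and no reset: what is moved stays moved. The work goes in short steps, Python scripts to look and compute and a tool call to move; the robot and the scene stay as the last step left them, time stands still between calls to the robot, and variables do not carry over. Pictures are saved under pics/ and viewed, about 12 in all and at most 16, crops included, and the job is handed in when it is done.

Besides the shell and the picture viewer there is one more tool, called after "Call:" as name(argument=value, ...), one argument or row to a line, values as JSON. apply_moves: Moves the arm, as the interface text tells. Its arguments: {"type":"object","properties":{"targets":{"type":"array"}},"required":["targets"]}

```bash
mkdir -p pics; ls
cat > h.py <<'E'
import numpy as np, cv2
from scipy.spatial.transform import Rotation as Ro
from cell import manip
NAMES="bronze_smalti blue_smalti pink_marble pebble cutter_wheel glass_tray marble_tray pebble_tray saucer glue_jar".split()
def shot(name):
    s=manip.sense(); p=manip.camera(name)
    if name=="wrist":
        T=np.eye(4);T[:3,:3]=Ro.from_quat(s["orientation"]).as_matrix();T[:3,3]=s["position"]
        M=np.linalg.inv(T@np.array(p["T_tool_cam"]));p["R"]=M[:3,:3];p["t"]=M[:3,3]
    return p
def dist(p): return np.array([p["k1"],0,0,0,0],float)
def px2w(p,rc,z):
    rc=np.atleast_2d(np.array(rc,float))
    n=cv2.undistortPoints(rc[:,None,::-1].copy(),np.array(p["intrinsics"],float),dist(p))[:,0]
    R=np.array(p["R"]);t=np.array(p["t"]);c=-R.T@t
    d=np.c_[n,np.ones(len(n))]@R
    return c+d*((z-c[2])/d[:,2])[:,None]
def w2px(p,X):
    q,_=cv2.projectPoints(np.atleast_2d(np.array(X,float)),cv2.Rodrigues(np.array(p["R"],float))[0],np.array(p["t"],float),np.array(p["intrinsics"],float),dist(p))
    return q[:,0,::-1]
def save(p,f): cv2.imwrite("pics/"+f,np.ascontiguousarray(p["color"][:,:,::-1]))
E
python3 - <<'E'
from h import *
s=manip.sense();print(s["position"],s["orientation"],s["finger_gap"]);print(Ro.from_quat(s["orientation"]).as_matrix().round(3))
Z=dict(bronze_smalti=.02,blue_smalti=.02,pink_marble=.025,pebble=.016,cutter_wheel=.01,glass_tray=.022,marble_tray=.022,pebble_tray=.022,saucer=.018,glue_jar=.04)
for c in ["top","scene"]:
    p=shot(c);save(p,c+"0.png");R=np.array(p["R"]);print(c,(-R.T@np.array(p["t"])).round(3))
    for n in NAMES:
        for r in manip.regions_of(p,n)[:2]:
            print(n,round(r["confidence"],2),np.round(r["pixel"]),px2w(p,r["pixel"],Z[n])[0].round(3),r["mask"].sum())
E
```

```text
pics
[0.17139698 0.65270233 0.40386573] [ 0.70185991 -0.0905628   0.09051243 -0.70071288] 0.08553588506025879
[[ 0.967 -0.     0.254]
 [-0.254 -0.002  0.967]
 [ 0.    -1.    -0.002]]
top [ 0.315 -0.008  1.225]
bronze_smalti 0.57 [238. 233.] [0.428 0.113 0.02 ] 193
blue_smalti 0.8 [235. 182.] [0.435 0.246 0.02 ] 221
blue_smalti 0.39 [166. 371.] [ 0.623 -0.241  0.02 ] 3097
pink_marble 0.67 [237. 370.] [ 0.435 -0.236  0.025] 168
pebble 0.54 [166. 248.] [0.619 0.08  0.016] 3073
pebble 0.47 [234. 327.] [ 0.442 -0.127  0.016] 158
cutter_wheel 0.55 [235. 279.] [ 0.44  -0.003  0.01 ] 106
glass_tray 0.94 [166. 250.] [0.619 0.076 0.022] 3001
marble_tray 0.57 [168. 192.] [0.611 0.226 0.022] 3159
pebble_tray 0.8 [166. 371.] [ 0.622 -0.242  0.022] 3044
saucer 0.77 [172. 313.] [ 0.604 -0.089  0.018] 1844
glue_jar 0.72 [192. 122.] [0.543 0.401 0.04 ] 341
scene [ 1.192 -0.333  0.774]
bronze_smalti 0.58 [202. 292.] [0.44  0.095 0.02 ] 256
blue_smalti 0.8 [183. 342.] [0.44  0.238 0.02 ] 326
pink_marble 0.78 [254. 156.] [ 0.45  -0.244  0.025] 361
pink_marble 0.26 [280. 252.] [ 0.614 -0.095  0.025] 2334
glass_tray 0.72 [261. 331.] [0.645 0.071 0.022] 3996
glass_tray 0.5 [253. 159.] [ 0.448 -0.237  0.022] 323
marble_tray 0.71 [234. 381.] [0.631 0.212 0.022] 3617
pebble_tray 0.61 [320. 185.] [ 0.638 -0.247  0.022] 5043
saucer 0.71 [280. 255.] [ 0.61  -0.089  0.018] 2423
glue_jar 0.96 [182. 422.] [0.549 0.393 0.04 ] 543
```

View pics/top0.png

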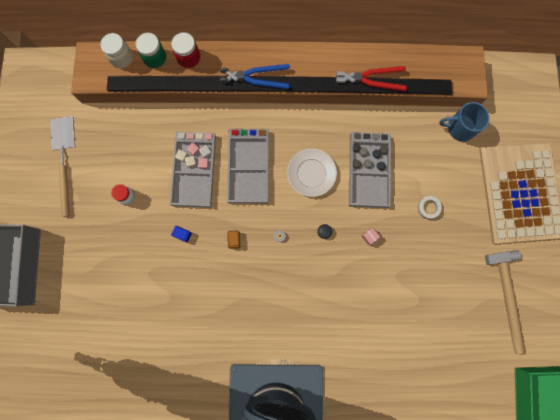

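View pics/scene0.png

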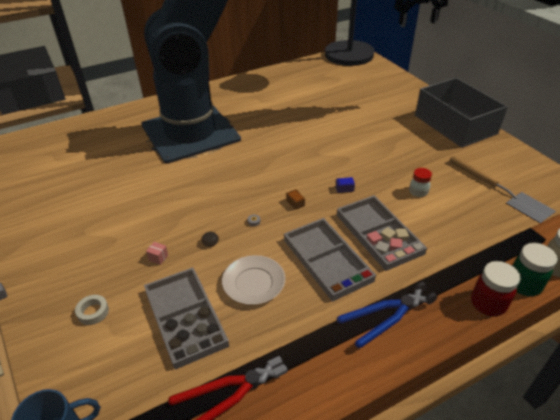

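The top view shows the loose row: blue (235,182), bronze (238,233), wheel (236,280), pebble (231,325) and pink (237,371). Behind it, left to right, are the marble tray, glass tray, saucer and pebble tray; near bays are empty. I'll move over the row for a close wrist view.

```bash
cat >> h.py <<'E'
def go(x,y,z,yaw=0.,s=None):
    """shift/turn from present pose to TCP x,y,z, tool x axis at yaw (deg) from world x, pointing straight down"""
    s=s or manip.sense(); R=Ro.from_quat(s["orientation"])
    c,n=np.cos(np.radians(yaw)),np.sin(np.radians(yaw))
    Rt=Ro.from_matrix(np.array([[c,0,-n],[n,0,c],[0,-1,0]]))
    rv=np.degrees((R.inv()*Rt).as_rotvec())/10
    if abs(np.linalg.det(Rt.as_matrix())-1)>1e-6: print("bad")
    d=R.inv().apply(np.array([x,y,z])-s["position"])*1000
    return rv.round(2),d.round(1)
E
python3 - <<'E'
from h import *
print(go(.45,.05,.40,0)); p=shot("wrist"); print(np.array(p["T_tool_cam"]).round(3),np.array(p["intrinsics"]).round(1),p["k1"])
E
```

```text
(array([-0.  , -1.47, -0.  ]), array([ 422.6,    4.7, -512.4]))
[[-0.     0.961  0.275 -0.069]
 [ 0.    -0.275  0.961  0.031]
 [ 1.     0.    -0.     0.001]
 [ 0.     0.     0.     1.   ]] [[337.2   0.  280.2]
 [  0.  337.2 211.6]
 [  0.    0.    1. ]] 0.0017037276538932474
```

Call:
apply_moves(
  targets=[
    [0, -1.47, 0, 436, -15, -560, 85],
    [0, -1.47, 0, 436, -15, -560, 85],
    [0, -1.47, 0, 436, -15, -560, 85],
    [0, -1.47, 0, 436, -15, -560, 85],
    [0, -1.47, 0, 436, -15, -560, 85],
    [0, -1.47, 0, 436, -15, -560, 85],
    [0, -1.47, 0, 436, -15, -560, 85],
    [0, -1.47, 0, 436, -15, -560, 85],
  ],
)

```text
t: 2.15
position: [0.3688, 0.1915, 0.4157]
orientation: [-0.707, -0.0, -0.0, 0.707]
wrist_force: [0.4, 0.7, -0.0]
finger_gap: 0.0849
```

```bash
python3 -c "
from h import *
print(go(.45,0,.42,0))"
```

```text
(array([-0.  , -0.  ,  0.01]), array([  81.3,   -4.3, -191.4]))
```

Call:
apply_moves(
  targets=[
    [0, 0, 0, 81, -4, -191, 85],
    [0, 0, 0, 81, -4, -191, 85],
    [0, 0, 0, 81, -4, -191, 85],
    [0, 0, 0, 81, -4, -191, 85],
    [0, 0, 0, 81, -4, -191, 85],
    [0, 0, 0, 81, -4, -191, 85],
  ],
)

```text
t: 2.9
position: [0.449, 0.0032, 0.4192]
orientation: [-0.707, -0.0, 0.0, 0.707]
wrist_force: [0.0, -0.1, -0.5]
finger_gap: 0.0852
```

```bash
cat >> h.py <<'E'
Z=dict(bronze_smalti=.013,blue_smalti=.013,pink_marble=.016,pebble=.012,cutter_wheel=.006,glass_tray=.022,marble_tray=.022,pebble_tray=.022,saucer=.018,glue_jar=.03)
def find(p,names=NAMES,k=2):
    for n in names:
        for r in manip.regions_of(p,n)[:k]:
            rc=np.argwhere(r["mask"]); w=px2w(p,rc,Z[n])[:,:2]
            (cx,cy),(a,b),th=cv2.minAreaRect((w*1000).astype(np.float32))
            print(n,round(r["confidence"],2),np.round(r["pixel"]),"mean",w.mean(0).round(4),"rect",round(cx),round(cy),round(a),round(b),round(th,1))
E
python3 - <<'E'
from h import *
print(manip.sense()["position"])
p=shot("wrist");save(p,"w1.png");find(p)
E
```

```text
[0.44896045 0.00324967 0.41924283]
bronze_smalti 0.7 [159. 377.] mean [0.4279 0.114 ] rect 428 114 45 37 0.0
blue_smalti 0.95 [170. 501.] mean [0.4398 0.2497] rect 439 250 58 31 67.6
pink_marble 0.63 [170.  63.] mean [ 0.439  -0.2383] rect 439 -239 40 52 36.1
glass_tray 0.62 [303. 343.] mean [0.6042 0.0802] rect 618 81 204 106 0.3
marble_tray 0.81 [270. 475.] mean [0.5597 0.2292] rect 575 223 117 138 89.0
pebble_tray 0.82 [278.  74.] mean [ 0.5665 -0.2379] rect 579 -233 117 138 88.0
saucer 0.81 [305. 215.] mean [ 0.6047 -0.0768] rect 607 -75 105 128 80.0
```

View pics/w1.png

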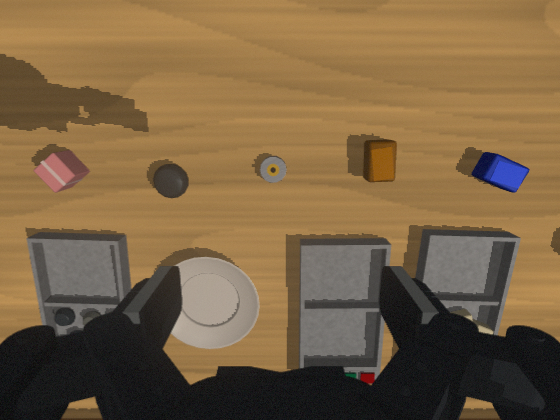

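The wrist view shows all five pieces: pink (170,62), pebble (180,170), wheel (169,273), bronze (160,380) and blue (172,500). The near bays and the saucer at (300,210) are also visible. Next I'll turn the tray and saucer pixels into world positions.

Run:
```python
from h import *
p=shot("wrist")
def q(n,l,z):
    print(n,(px2w(p,l,z)[:,:2]*1000).round(0).tolist())
q("glass near L,R, divider-centre L,R, far inner L",[(240,301),(238,388),(304,302),(302,386),(359,303)],.022)
q("marble near L,R, divider",[(231,422),(237,517),(297,419),(302,507)],.022)
q("pebble near L,R, divider L,R",[(237,31),(234,125),(302,43),(297,132)],.022)
q("saucer rim top,right,bottom",[(257,205),(303,259),(348,206)],.018)
q("saucer floor top,left,right,bottom",[(274,208),(300,178),(300,240),(326,210)],.005)
q("wheel",[(169,273)],.012); q("pebble",[(180,170)],.012)
q("bronze top",[(141,367),(140,394),(178,371),(180,396)],.026)
q("blue top",[(153,486),(170,527),(168,474),(186,517)],.026)
print(go(.43,.114,.25,0))
```

```text
glass near L,R, divider-centre L,R, far inner L [[519.0, 27.0], [516.0, 128.0], [603.0, 30.0], [600.0, 132.0], [683.0, 32.0]]
marble near L,R, divider [[508.0, 166.0], [515.0, 276.0], [593.0, 172.0], [600.0, 280.0]]
pebble near L,R, divider L,R [[515.0, -285.0], [512.0, -176.0], [600.0, -287.0], [593.0, -177.0]]
saucer rim top,right,bottom [[542.0, -86.0], [604.0, -23.0], [669.0, -93.0]]
saucer floor top,left,right,bottom [[571.0, -87.0], [607.0, -128.0], [607.0, -48.0], [645.0, -89.0]]
wheel [[438.0, -5.0]]
pebble [[450.0, -122.0]]
bronze top [[406.0, 94.0], [405.0, 123.0], [446.0, 102.0], [448.0, 129.0]]
blue top [[419.0, 222.0], [437.0, 269.0], [435.0, 212.0], [455.0, 262.0]]
(array([ 0., -0., -0.]), array([-19.2, 169.3, 111.6]))
```

Call:
apply_moves(
  targets=[
    [0, -0.9, 0, -20, 160, 110, 85],
    [0, -0.9, 0, -20, 160, 110, 85],
    [0, -0.9, 0, -20, 160, 110, 85],
    [0, -0.9, 0, -20, 160, 110, 85],
    [0, -0.9, 0, -20, 160, 110, 85],
    [0, -0.9, 0, -20, 160, 110, 85],
  ],
)

```text
t: 4.25
position: [0.43, 0.1115, 0.2604]
orientation: [-0.705, -0.056, 0.054, 0.705]
wrist_force: [-0.5, -0.1, 0.2]
finger_gap: 0.085
```

Run:
```python
from h import *
p=shot("wrist");save(p,"w2.png");find(p,["bronze_smalti"])
print(manip.sense()["position"]);print(go(.428,.114,.18,9))
```

```text
bronze_smalti 0.62 [220. 284.] mean [0.4282 0.1139] rect 429 114 50 31 2.1
[0.42982934 0.11152663 0.26043527]
(array([-0.  , -0.01,  0.01]), array([-1.6, 80.4,  2.7]))
```

View pics/w2.png

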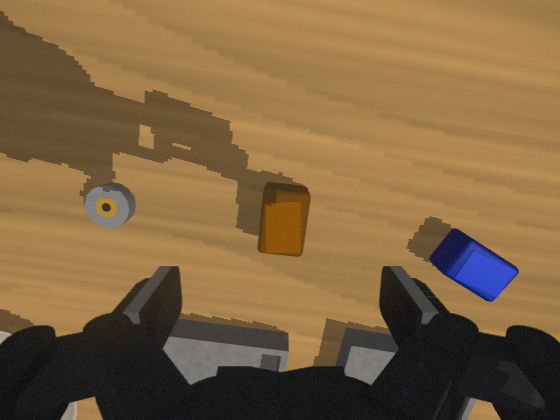

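The bronze chunk lies central between the fingers, from (185,265) to (255,300), with its long side about 5° off the tool axis. I'll descend with that correction and grip.

Call:
apply_moves(
  targets=[
    [0, 0.5, 0, -1, 40, 3, 85],
    [0, 0.5, 0, -1, 70, 3, 70],
    [0, 0.5, 0, -1, 83, 3, 60],
    [0, 0.5, 0, -1, 83, 3, 10],
    [0, 0.5, 0, -1, 83, 3, 10],
    [0, 0.5, 0, -1, 83, 3, 10],
    [0, 0.5, 0, -1, 83, 3, 10],
    [0, 0.5, 0, -1, 83, 3, 10],
  ],
)

```text
t: 5.35
position: [0.4281, 0.1151, 0.1773]
orientation: [-0.707, -0.025, 0.024, 0.707]
wrist_force: [0.2, -1.2, 8.1]
finger_gap: 0.0288
```

Run:
```python
from h import *
s=manip.sense();print(s["position"],s["finger_gap"],s["wrist_force"])
print(go(.643,.082,.24,2))
```

```text
[0.42813117 0.11513976 0.17731387] 0.02882237062929049 [ 0.22202025 -1.19985548  8.05234327]
(array([-0.  ,  0.2 ,  0.01]), array([212.2, -62.3, -47.9]))
```

Call:
apply_moves(
  targets=[
    [0, 0, 0, 0, -20, 0, 10],
    [0, 0, 0, 0, -58, 0, 10],
    [0, 0.2, 0, 212, -58, -48, 10],
    [0, 0.2, 0, 212, -58, -48, 10],
    [0, 0.2, 0, 212, -58, -48, 10],
    [0, 0.2, 0, 212, -58, -48, 10],
    [0, 0.2, 0, 212, -58, -48, 10],
    [0, 0.2, 0, 212, -58, -48, 10],
  ],
)

```text
t: 6.35
position: [0.6417, 0.0822, 0.2343]
orientation: [-0.707, -0.012, 0.013, 0.707]
wrist_force: [-0.9, -0.2, -1.0]
finger_gap: 0.0287
```

Run:
```python
from h import *
s=manip.sense();print(s["position"],s["finger_gap"],s["wrist_force"])
print(go(.643,.082,.183,2))
p=shot("wrist");save(p,"w3.png");find(p,["bronze_smalti","glass_tray"])
```

```text
[0.64165178 0.08222507 0.23426358] 0.02871988325610512 [-0.86470431 -0.18231562 -0.98788443]
(array([-0.  , -0.  , -0.01]), array([ 1.4, 51.3, -0.3]))
bronze_smalti 0.87 [282. 280.] mean [0.671 0.084] rect 672 84 78 46 2.0
glass_tray 0.66 [130. 278.] mean [0.5869 0.0804] rect 623 81 197 106 0.5
glass_tray 0.17 [277. 277.] mean [0.6663 0.0837] rect 668 84 75 45 1.3
```

View pics/w3.png

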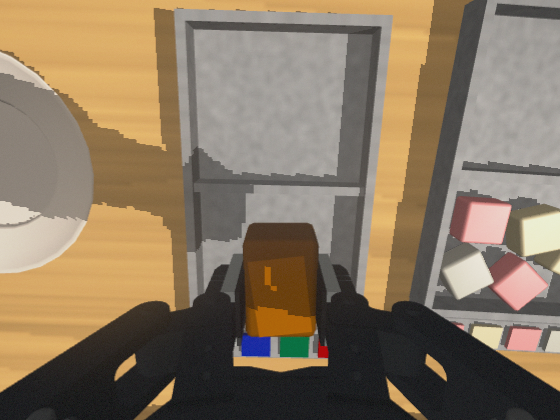

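Bronze is held squarely over the far bay. The divider is at row 183 and the near wall's outer edge at row 14, so I'll check x from those.

Run:
```python
from h import *
p=shot("wrist")
print((px2w(p,[(14,285),(183,280),(20,176),(18,391),(5,470),(166,462),(60,70)],.022)*1000).round(0).tolist())
print((px2w(p,[(222,248),(222,315)],.235-.177)*1000).round(0).tolist())
```

```text
[[526.0, 81.0, 22.0], [608.0, 82.0, 22.0], [530.0, 29.0, 22.0], [526.0, 132.0, 22.0], [519.0, 169.0, 22.0], [595.0, 179.0, 22.0], [550.0, -25.0, 22.0]]
[[619.0, 68.0, 58.0], [618.0, 98.0, 58.0]]
```

Call:
apply_moves(
  targets=[
    [0, 0, 0, 4, 30, 0, 10],
    [0, 0, 0, 4, 47, 0, 10],
    [0, 0, 0, 4, 50, 0, 10],
    [0, 0, 0, 4, 51, 0, 10],
    [0, 0, 0, 4, 51, 0, 10],
    [0, 0, 0, 4, 51, 0, 10],
  ],
)

```text
t: 7.3
position: [0.6468, 0.0822, 0.1839]
orientation: [-0.707, -0.013, 0.012, 0.707]
wrist_force: [0.9, 0.8, -1.3]
finger_gap: 0.0289
```

Call:
apply_moves(
  targets=[
    [0, 0, 0, 0, 1, 0, 10],
    [0, 0, 0, 0, 1.5, 0, 10],
    [0, 0, 0, 0, 1.5, 0, 10],
  ],
)

```text
t: 7.68
position: [0.6467, 0.0822, 0.1824]
orientation: [-0.707, -0.012, 0.012, 0.707]
wrist_force: [-1.1, 0.4, 4.1]
finger_gap: 0.0291
```

Call:
apply_moves(
  targets=[
    [0, 0, 0, 0, 1, 0, 36],
    [0, 0, 0, 0, 1, 0, 46],
    [0, 0, 0, 0, 1, 0, 46],
    [0, 0, 0, 0, -30, 0, 46],
    [0, 0, 0, 0, -78, 0, 80],
    [0, 0, 0, 0, -78, 0, 85],
  ],
)

```text
t: 8.43
position: [0.648, 0.0821, 0.2636]
orientation: [-0.707, -0.015, 0.01, 0.707]
wrist_force: [-0.3, 0.0, 0.2]
finger_gap: 0.08
```

Run:
```python
from h import *
s=manip.sense();print(s["position"],s["finger_gap"],s["wrist_force"])
print(go(.438,.246,.26,-21))
```

```text
[0.64797491 0.08207292 0.26356099] 0.07997637985954072 [-0.31004369  0.04648137  0.23713172]
(array([-0.01,  2.3 ,  0.04]), array([-204.2,    2.3,  171. ]))
```

Call:
apply_moves(
  targets=[
    [0, 2.3, 0, -204, 3, 171, 85],
    [0, 2.3, 0, -204, 3, 171, 85],
    [0, 2.3, 0, -204, 3, 171, 85],
    [0, 2.3, 0, -204, 3, 171, 85],
    [0, 2.3, 0, -204, 3, 171, 85],
    [0, 2.3, 0, -204, 3, 171, 85],
    [0, 2.3, 0, -204, 3, 171, 85],
  ],
)

```text
t: 9.3
position: [0.4382, 0.2449, 0.2567]
orientation: [0.695, -0.129, 0.13, -0.695]
wrist_force: [1.2, -0.4, -0.3]
finger_gap: 0.0851
```

Run:
```python
from h import *
p=shot("wrist");save(p,"w4.png");find(p,["blue_smalti","bronze_smalti"])
print(manip.sense()["position"]);print(go(.438,.246,.18,-21))
```

```text
blue_smalti 0.81 [225. 287.] mean [0.441 0.249] rect 442 249 47 37 67.1
[0.43798054 0.24483919 0.25672339]
(array([ 0.  , -0.02,  0.  ]), array([-0.5, 76.7,  1.1]))
```

View pics/w4.png

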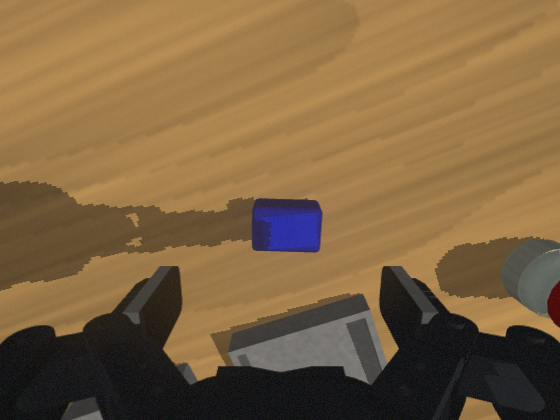

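Blue is square to the jaws, (198–252, 252–321), and the jar is clear. Descending to grip its 44 mm length.

Call:
apply_moves(
  targets=[
    [0, 0, 0, 1, 40, 5, 85],
    [0, 0, 0, 1, 70, 5, 75],
    [0, 0, 0, 1, 79, 5, 70],
    [0, 0, 0, 1, 79, 5, 20],
    [0, 0, 0, 1, 79, 5, 20],
    [0, 0, 0, 1, 79, 5, 20],
    [0, 0, 0, 1, 79, 5, 20],
    [0, 0, 0, 1, 79, 5, 20],
  ],
)

```text
t: 10.45
position: [0.4399, 0.2504, 0.1787]
orientation: [-0.695, 0.129, -0.129, 0.696]
wrist_force: [-0.8, -2.0, 7.3]
finger_gap: 0.0426
```

Run:
```python
from h import *
s=manip.sense();print(s["position"],s["finger_gap"],s["wrist_force"])
print(go(.562,.08,.24,0))
```

```text
[0.43990595 0.25042601 0.17871277] 0.042578504298285406 [-0.82480438 -1.9529458   7.29083582]
(array([-0.01, -2.1 ,  0.01]), array([ 175.2,  -61.3, -115.2]))
```

Call:
apply_moves(
  targets=[
    [0, 0, 0, 0, -20, 0, 20],
    [0, 0, 0, 0, -60, 0, 20],
    [0, -2.1, 0, 175, -60, -115, 20],
    [0, -2.1, 0, 175, -60, -115, 20],
    [0, -2.1, 0, 175, -60, -115, 20],
    [0, -2.1, 0, 175, -60, -115, 20],
    [0, -2.1, 0, 175, -60, -115, 20],
    [0, -2.1, 0, 175, -60, -115, 20],
  ],
)

```text
t: 11.45
position: [0.561, 0.0813, 0.2378]
orientation: [-0.707, -0.0, 0.001, 0.707]
wrist_force: [0.2, 0.3, -2.2]
finger_gap: 0.0427
```

Run:
```python
from h import *
p=shot("wrist");save(p,"w5.png")
s=manip.sense();print(s["position"],s["finger_gap"],s["wrist_force"])
print(go(.562,.08,.184,0))
print((px2w(p,[(118,285)],.022)*1000).round(0).tolist())
```

```text
[0.56096887 0.08163973 0.23777551] 0.04296198271845872 [-0.26315349  1.3612526  -0.90374305]
(array([-0.  ,  0.01, -0.  ]), array([ 1.1, 53.8, -1.7]))
[[493.0, 84.0, 22.0]]
```

View pics/w5.png

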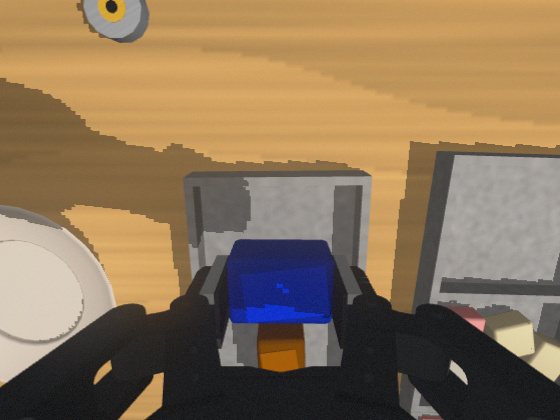

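Blue is held over the near bay, whose near wall is at row 172, i.e. x≈0.522. Bronze is visible behind it in the far bay. Lowering.

Call:
apply_moves(
  targets=[
    [0, 0, 0, 3, 30, -1, 20],
    [0, 0, 0, 3, 48, -1, 20],
    [0, 0, 0, 3, 52, -1, 20],
    [0, 0, 0, 3, 54, -1, 20],
    [0, 0, 0, 3, 55, -1, 20],
    [0, 0, 0, 3, 55, -1, 20],
  ],
)

```text
t: 12.25
position: [0.5647, 0.0797, 0.1838]
orientation: [-0.707, -0.0, -0.0, 0.707]
wrist_force: [-2.5, 1.6, 5.8]
finger_gap: 0.0424
```

Call:
apply_moves(
  targets=[
    [0, 0, 0, 0, 0, 0, 48],
    [0, 0, 0, 0, 0, 0, 54],
    [0, 0, 0, 0, 0, 0, 54],
    [0, 0, 0, 0, -30, 0, 54],
    [0, 0, 0, 0, -76, 0, 75],
    [0, 0, 0, 0, -76, 0, 85],
  ],
)

```text
t: 13.0
position: [0.5658, 0.0791, 0.2618]
orientation: [-0.707, -0.002, -0.002, 0.707]
wrist_force: [0.6, 0.4, -0.7]
finger_gap: 0.0848
```

Run:
```python
from h import *
s=manip.sense();print(s["position"],s["finger_gap"],s["wrist_force"])
print(go(.439,-.238,.27,0))
```

```text
[0.56579346 0.07911028 0.26179861] 0.0847537193433081 [ 0.57367669  0.35493178 -0.72802679]
(array([-0.01, -0.  ,  0.03]), array([-126.5,   -9.2, -317.2]))
```

Call:
apply_moves(
  targets=[
    [0, 3.9, 0, -126, -5, -317, 85],
    [0, 3.9, 0, -126, -5, -317, 85],
    [0, 3.9, 0, -126, -5, -317, 85],
    [0, 3.9, 0, -126, -5, -317, 85],
    [0, 3.9, 0, -126, -5, -317, 85],
    [0, 3.9, 0, -126, -5, -317, 85],
    [0, 3.9, 0, -126, -5, -317, 85],
    [0, 3.9, 0, -126, -5, -317, 85],
  ],
)

```text
t: 14.0
position: [0.4388, -0.237, 0.2633]
orientation: [-0.666, 0.236, -0.236, 0.667]
wrist_force: [-0.5, 0.2, -0.3]
finger_gap: 0.0851
```

Run:
```python
from h import *
p=shot("wrist");save(p,"w6.png");find(p,["pink_marble"])
print(manip.sense()["position"],manip.sense()["joint_positions"]);print(go(.439,-.238,.18,-39))
```

```text
pink_marble 0.88 [226. 281.] mean [ 0.4403 -0.238 ] rect 441 -238 35 42 37.2
pink_marble 0.6 [123. 438.] mean [ 0.4499 -0.1207] rect 450 -121 39 39 10.0
[ 0.43916055 -0.23650116  0.26341278] [ 0.2092737   0.52603639  0.27905263  2.06987774 -0.2566204   0.57845059
  1.56059854]
(array([-0.  ,  0.01, -0.  ]), array([ 0.9, 83.4, -1.3]))
```

View pics/w6.png

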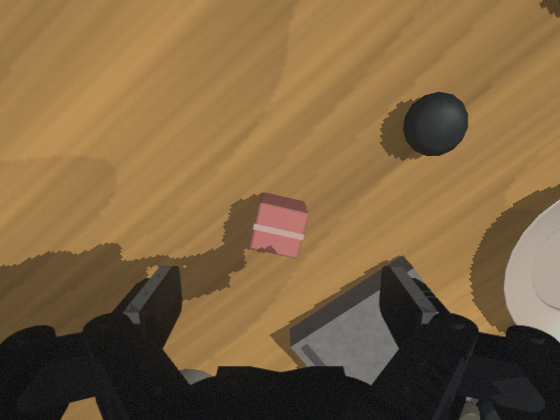

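The cube is at (228,280), turned about 12° more than the tool, and the pebble tray's corner is clear of the finger path. I'll correct by +1.2 units and grip.

Call:
apply_moves(
  targets=[
    [0, 1.2, 0, 1, 30, 0, 85],
    [0, 1.2, 0, 1, 60, 0, 75],
    [0, 1.2, 0, 1, 81, 0, 60],
    [0, 1.2, 0, 1, 83, 0, 50],
    [0, 1.2, 0, 1, 83, 0, 10],
    [0, 1.2, 0, 1, 83, 0, 10],
    [0, 1.2, 0, 1, 83, 0, 10],
    [0, 1.2, 0, 1, 83, 0, 10],
  ],
)

```text
t: 15.1
position: [0.4397, -0.2384, 0.1814]
orientation: [-0.638, 0.304, -0.305, 0.638]
wrist_force: [-0.7, 1.8, 7.4]
finger_gap: 0.0306
```

Run:
```python
from h import *
s=manip.sense();print(s["position"],s["finger_gap"],s["wrist_force"])
print(go(.560,.224,.27,0))
```

```text
[ 0.43965541 -0.2383956   0.18141439] 0.030576696544353195 [-0.70298413  1.77075734  7.42695818]
(array([-0.  , -5.1 ,  0.01]), array([-283.5,  -88.6,  384.6]))
```

Call:
apply_moves(
  targets=[
    [0, 0, 0, 0, -20, 0, 10],
    [0, 0, 0, 0, -80, 0, 10],
    [0, -5.1, 0, -283, -85, 385, 10],
    [0, -5.1, 0, -283, -85, 385, 10],
    [0, -5.1, 0, -283, -85, 385, 10],
    [0, -5.1, 0, -283, -85, 385, 10],
    [0, -5.1, 0, -283, -85, 385, 10],
    [0, -5.1, 0, -283, -85, 385, 10],
  ],
)

```text
t: 16.1
position: [0.5347, 0.1261, 0.265]
orientation: [-0.707, -0.001, 0.0, 0.707]
wrist_force: [1.0, -0.3, -1.3]
finger_gap: 0.0306
```

Run:
```python
from h import *
print(go(.560,.224,.25,0))
```

```text
(array([-0.  ,  0.01,  0.  ]), array([25.4, 15. , 97.9]))
```

Call:
apply_moves(
  targets=[
    [0, 0, 0, 25, 15, 98, 10],
    [0, 0, 0, 25, 15, 98, 10],
    [0, 0, 0, 25, 15, 98, 10],
    [0, 0, 0, 25, 15, 98, 10],
  ],
)

```text
t: 16.6
position: [0.5593, 0.2215, 0.2496]
orientation: [0.707, -0.0, 0.0, -0.707]
wrist_force: [-1.1, 0.4, -1.0]
finger_gap: 0.0313
```

Run:
```python
from h import *
p=shot("wrist");save(p,"w7.png")
print(manip.sense()["position"])
for r in range(140,200,10): print(r,(px2w(p,[(r,180),(r,380)],.022)*1000).round(0).tolist())
print(go(.560,.224,.187,0))
```

```text
[0.55942587 0.22088594 0.24976729]
140 [[504.0, 164.0, 22.0], [504.0, 279.0, 22.0]]
150 [[509.0, 164.0, 22.0], [509.0, 279.0, 22.0]]
160 [[515.0, 164.0, 22.0], [515.0, 280.0, 22.0]]
170 [[521.0, 163.0, 22.0], [521.0, 280.0, 22.0]]
180 [[527.0, 163.0, 22.0], [527.0, 281.0, 22.0]]
190 [[533.0, 162.0, 22.0], [533.0, 281.0, 22.0]]
(array([ 0.01, -0.01, -0.  ]), array([ 0.6, 62.8,  3.2]))
```

View pics/w7.png

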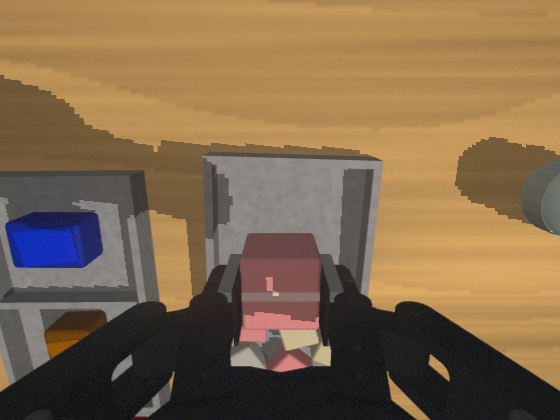

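The cube is held over the marble tray's empty near bay, whose near edge at row 157 gives x≈0.513. Blue (240,55) and bronze (330,78) lie well in their bays.

Call:
apply_moves(
  targets=[
    [0, 0, 0, -1, 30, 5, 10],
    [0, 0, 0, -1, 55, 5, 10],
    [0, 0, 0, -1, 60, 5, 10],
    [0, 0, 0, -1, 62, 5, 10],
    [0, 0, 0, -1, 63, 5, 10],
    [0, 0, 0, -1, 63.5, 5, 10],
    [0, 0, 0, -1, 63.5, 5, 10],
  ],
)

```text
t: 17.52
position: [0.5586, 0.2274, 0.1866]
orientation: [-0.707, -0.0, -0.0, 0.707]
wrist_force: [0.1, -0.0, -0.7]
finger_gap: 0.0309
```

Call:
apply_moves(
  targets=[
    [0, 0, 0, 0, 0.7, 0, 10],
    [0, 0, 0, 0, 1.3, 0, 10],
    [0, 0, 0, 0, 1.3, 0, 10],
  ],
)

```text
t: 17.9
position: [0.5586, 0.2273, 0.1864]
orientation: [-0.707, -0.0, -0.0, 0.707]
wrist_force: [-4.0, -1.0, 15.0]
finger_gap: 0.0312
```

Call:
apply_moves(
  targets=[
    [0, 0, 0, 0, -0.8, 0, 10],
    [0, 0, 0, 0, -0.8, 0, 38],
    [0, 0, 0, 0, -0.8, 0, 46],
    [0, 0, 0, 0, -0.8, 0, 46],
    [0, 0, 0, 0, -30, 0, 46],
    [0, 0, 0, 0, -75, 0, 75],
    [0, 0, 0, 0, -75, 0, 85],
  ],
)

```text
t: 18.77
position: [0.5596, 0.2275, 0.263]
orientation: [-0.706, -0.002, -0.002, 0.708]
wrist_force: [-0.0, 0.8, 0.6]
finger_gap: 0.0796
```

Run:
```python
from h import *
p=shot("wrist");save(p,"w8.png")
s=manip.sense();print(s["position"],s["finger_gap"],s["wrist_force"])
print(go(.450,-.121,.26,0))
```

```text
[0.55895576 0.22744888 0.26125523] 0.08476783846801528 [0.14505419 1.01308202 0.60799486]
(array([-0.01, -0.  ,  0.02]), array([-108.9,    0.5, -348.5]))
```

Call:
apply_moves(
  targets=[
    [0, 0, 0, -109, 0, -348, 85],
    [0, 0, 0, -109, 0, -348, 85],
    [0, 0, 0, -109, 0, -348, 85],
    [0, 0, 0, -109, 0, -348, 85],
    [0, 0, 0, -109, 0, -348, 85],
    [0, 0, 0, -109, 0, -348, 85],
    [0, 0, 0, -109, 0, -348, 85],
    [0, 0, 0, -109, 0, -348, 85],
  ],
)

```text
t: 19.82
position: [0.4494, -0.1203, 0.2593]
orientation: [-0.707, 0.0, 0.0, 0.707]
wrist_force: [-0.3, -0.1, 1.0]
finger_gap: 0.0852
```

Run:
```python
from h import *
p=shot("wrist");save(p,"w9.png");find(p,["pebble","saucer","cutter_wheel"])
print(manip.sense()["position"]);print(go(.450,-.121,.178,0))
```

```text
pebble 0.63 [223. 280.] mean [ 0.4509 -0.1197] rect 451 -119 39 39 90.0
saucer 0.86 [362. 334.] mean [ 0.5554 -0.0831] rect 555 -86 91 30 81.7
saucer 0.46 [203. 450.] mean [ 0.4353 -0.0103] rect 435 -10 33 27 64.6
cutter_wheel 0.67 [202. 448.] mean [ 0.4382 -0.004 ] rect 439 -4 36 30 67.7
[ 0.44987325 -0.1192771   0.25963786]
(array([-0.  ,  0.01, -0.  ]), array([ 0.1, 81.6, -1.8]))
```

View pics/w9.png

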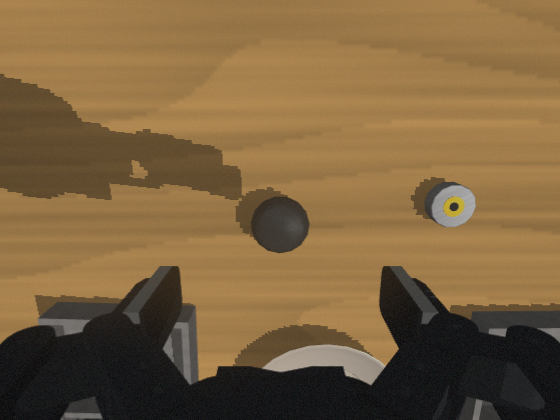

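The pebble is centred between the jaws at (223,280). Descending to grip it.

Call:
apply_moves(
  targets=[
    [0, 0, 0, 1, 40, 0, 85],
    [0, 0, 0, 1, 70, 0, 75],
    [0, 0, 0, 1, 81, 0, 65],
    [0, 0, 0, 1, 82, 0, 55],
    [0, 0, 0, 1, 82, 0, 20],
    [0, 0, 0, 1, 82, 0, 20],
    [0, 0, 0, 1, 82, 0, 20],
    [0, 0, 0, 1, 82, 0, 20],
  ],
)

```text
t: 21.02
position: [0.4507, -0.1205, 0.1791]
orientation: [0.707, 0.001, 0.001, -0.707]
wrist_force: [-0.8, 1.4, 6.7]
finger_gap: 0.0355
```

Run:
```python
from h import *
s=manip.sense();print(s["position"],s["finger_gap"],s["wrist_force"])
print(go(.558,-.231,.25,0))
```

```text
[ 0.45067624 -0.12054945  0.17913321] 0.03552245259905597 [-0.77609052  1.37212555  6.67250764]
(array([ 0.  , -0.  ,  0.01]), array([ 107.4,  -70.7, -110.5]))
```

Call:
apply_moves(
  targets=[
    [0, 0, 0, 0, -5, 0, 20],
    [0, 0, 0, 0, -15, 0, 20],
    [0, 0, 0, 0, -20, 0, 20],
    [0, 0, 0, 0, -20, 0, 20],
  ],
)

```text
t: 21.52
position: [0.4506, -0.1207, 0.1985]
orientation: [0.707, 0.0, 0.0, -0.707]
wrist_force: [0.3, -0.1, -0.4]
finger_gap: 0.0354
```

Run:
```python
from h import *
p=shot("wrist");a=p["color"][120:,60:500][:, :, ::-1];q=shot("scene");b=cv2.resize(q["color"][180:320,100:320][:,:,::-1],None,fx=2,fy=2)
cv2.imwrite("pics/w10.png",np.vstack([np.ascontiguousarray(a),b]))
s=manip.sense();print(s["position"],s["finger_gap"],s["wrist_force"])
```

```text
[ 0.45044378 -0.12066103  0.19794507] 0.03559358222186854 [-0.48068604  0.54976583 -0.07322943]
```

View pics/w10.png

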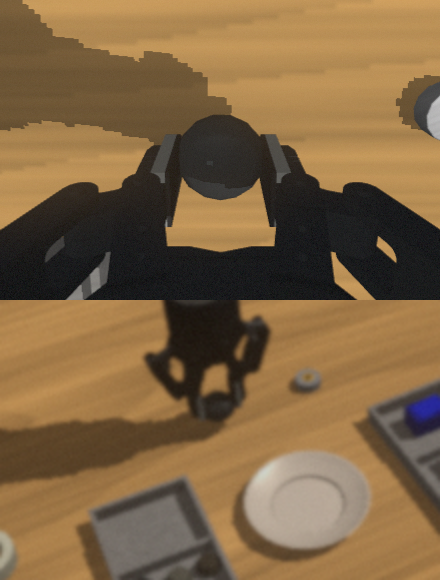

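The pebble is held firmly, gap steady at 35.5 mm, though low on the pads. I'll carry it smoothly.

Call:
apply_moves(
  targets=[
    [0, 0, 0, 0, -20, 0, 20],
    [0, 0, 0, 0, -45, 0, 20],
    [0, 0, 0, 35, -52, -37, 20],
    [0, 0, 0, 70, -52, -73, 20],
    [0, 0, 0, 95, -52, -100, 20],
    [0, 0, 0, 107, -52, -110, 20],
    [0, 0, 0, 107, -52, -110, 20],
  ],
)

```text
t: 22.5
position: [0.5576, -0.2314, 0.2491]
orientation: [0.707, -0.001, 0.0, -0.707]
wrist_force: [-0.2, -0.0, -0.2]
finger_gap: 0.0356
```

Run:
```python
from h import *
p=shot("wrist");save(p,"w11.png")
print(manip.sense()["position"],manip.sense()["finger_gap"])
for r in range(140,200,10): print(r,(px2w(p,[(r,180),(r,380)],.022)*1000).round(0).tolist())
print(go(.558,-.231,.185,0))
```

```text
[ 0.55701191 -0.2305333   0.24918635] 0.03539714359716004
140 [[502.0, -288.0, 22.0], [502.0, -174.0, 22.0]]
150 [[507.0, -288.0, 22.0], [508.0, -173.0, 22.0]]
160 [[513.0, -289.0, 22.0], [513.0, -173.0, 22.0]]
170 [[519.0, -289.0, 22.0], [519.0, -173.0, 22.0]]
180 [[525.0, -290.0, 22.0], [525.0, -172.0, 22.0]]
190 [[531.0, -290.0, 22.0], [531.0, -172.0, 22.0]]
(array([-0.  , -0.  , -0.01]), array([ 1.1, 64.2, -0.5]))
```

View pics/w11.png

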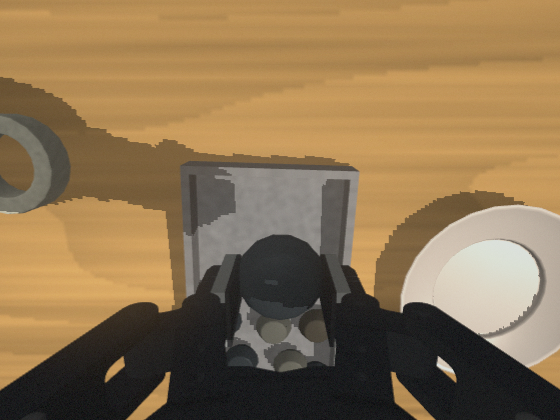

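The pebble is over the near bay, with the near edge at row 165 and tray sides at cols 181 and 358. I'll shift 6 mm sideways and lower.

Call:
apply_moves(
  targets=[
    [0, 0, 0, 3, 30, -6, 20],
    [0, 0, 0, 3, 52, -6, 20],
    [0, 0, 0, 3, 60, -6, 20],
    [0, 0, 0, 3, 63, -6, 20],
    [0, 0, 0, 3, 64, -6, 20],
    [0, 0, 0, 3, 64, -6, 20],
  ],
)

```text
t: 23.3
position: [0.5606, -0.2367, 0.1866]
orientation: [0.707, 0.0, 0.0, -0.707]
wrist_force: [0.3, 0.6, 0.5]
finger_gap: 0.0352
```

Call:
apply_moves(
  targets=[
    [0, 0, 0, 0, 0.5, 0, 20],
    [0, 0, 0, 0, 1, 0, 20],
    [0, 0, 0, 0, 1, 0, 20],
  ],
)

```text
t: 23.68
position: [0.5604, -0.2367, 0.1849]
orientation: [0.707, -0.0, 0.0, -0.707]
wrist_force: [-1.1, 0.4, -0.7]
finger_gap: 0.0359
```

Call:
apply_moves(
  targets=[
    [0, 0, 0, 0, 0.5, 0, 20],
    [0, 0, 0, 0, 1, 0, 20],
    [0, 0, 0, 0, 1, 0, 20],
  ],
)

```text
t: 24.05
position: [0.5604, -0.2367, 0.1842]
orientation: [0.707, -0.0, 0.0, -0.707]
wrist_force: [-1.5, 0.5, 5.5]
finger_gap: 0.0355
```

Contact. Open and rise, then go to the wheel.

Call:
apply_moves(
  targets=[
    [0, 0, 0, 0, 0, 0, 40],
    [0, 0, 0, 0, 0, 0, 50],
    [0, 0, 0, 0, 0, 0, 52],
    [0, 0, 0, 0, 0, 0, 52],
    [0, 0, 0, 0, -30, 0, 52],
    [0, 0, 0, 0, -75, 0, 75],
    [0, 0, 0, 0, -75, 0, 85],
  ],
)

```text
t: 24.92
position: [0.5614, -0.2373, 0.2622]
orientation: [0.708, 0.002, 0.002, -0.706]
wrist_force: [1.0, -0.1, -0.2]
finger_gap: 0.0844
```

Run:
```python
from h import *
s=manip.sense();print(s["position"],s["finger_gap"],s["wrist_force"])
print(go(.438,-.004,.26,0))
```

```text
[ 0.56142454 -0.23725667  0.26217286] 0.08439588498307513 [ 0.99978995 -0.10898005 -0.19253997]
(array([ 0.01, -0.  ,  0.03]), array([-123.5,    1. ,  233.2]))
```

Call:
apply_moves(
  targets=[
    [0, 0, 0, -123, 0, 233, 85],
    [0, 0, 0, -123, 0, 233, 85],
    [0, 0, 0, -123, 0, 233, 85],
    [0, 0, 0, -123, 0, 233, 85],
    [0, 0, 0, -123, 0, 233, 85],
    [0, 0, 0, -123, 0, 233, 85],
    [0, 0, 0, -123, 0, 233, 85],
  ],
)

```text
t: 25.8
position: [0.4382, -0.0049, 0.2588]
orientation: [0.707, -0.0, 0.001, -0.707]
wrist_force: [0.1, -0.3, 0.3]
finger_gap: 0.0851
```

Run:
```python
from h import *
p=shot("wrist");save(p,"w12.png");find(p,["cutter_wheel"])
print(manip.sense()["position"]);print(go(.438,-.004,.176,0))
```

```text
cutter_wheel 0.82 [218. 281.] mean [ 0.4381 -0.0043] rect 438 -4 30 31 89.9
cutter_wheel 0.31 [326.  15.] mean [ 0.5242 -0.2029] rect 563 -201 40 96 87.7
[ 0.4381033  -0.00504042  0.25878577]
(array([ 0.  , -0.02,  0.  ]), array([-0.1, 82.8,  1.1]))
```

Call:
apply_moves(
  targets=[
    [0, 0, 0, 0, 30, 1, 60],
    [0, 0, 0, 0, 55, 1, 45],
    [0, 0, 0, 0, 72, 1, 40],
    [0, 0, 0, 0, 79, 1, 40],
    [0, 0, 0, 0, 81, 1, 40],
    [0, 0, 0, 0, 81, 1, 40],
  ],
)

```text
t: 26.65
position: [0.4377, -0.0029, 0.1782]
orientation: [0.707, -0.0, 0.0, -0.707]
wrist_force: [-0.2, -0.5, -0.2]
finger_gap: 0.04
```

Call:
apply_moves(
  targets=[
    [0, 0, 0, 0, 1, 0, 40],
    [0, 0, 0, 0, 2, 0, 40],
    [0, 0, 0, 0, 2.5, 0, 40],
    [0, 0, 0, 0, 2.5, 0, 40],
  ],
)

```text
t: 27.15
position: [0.4375, -0.0026, 0.1754]
orientation: [-0.707, 0.0, -0.0, 0.707]
wrist_force: [-0.4, -0.1, -0.6]
finger_gap: 0.0401
```

Call:
apply_moves(
  targets=[
    [0, 0, 0, 0, 0, 0, 10],
    [0, 0, 0, 0, 0, 0, 10],
    [0, 0, 0, 0, 0, 0, 10],
    [0, 0, 0, 0, 0, 0, 10],
  ],
)

```text
t: 27.65
position: [0.4374, -0.0027, 0.1758]
orientation: [-0.707, -0.0, -0.0, 0.707]
wrist_force: [-0.9, -0.2, 8.4]
finger_gap: 0.0271
```

Call:
apply_moves(
  targets=[
    [0, 0, 0, 0, -5, 0, 10],
    [0, 0, 0, 0, -25, 0, 10],
    [0, 0, 0, 0, -60, 0, 10],
    [0, 0, 0, 10, -70, -10, 10],
    [0, 0, 0, 60, -70, -40, 10],
    [0, 0, 0, 90, -70, -65, 10],
    [0, 0, 0, 100, -70, -80, 10],
    [0, 0, 0, 100, -70, -80, 10],
  ],
)

```text
t: 28.65
position: [0.537, -0.0836, 0.2452]
orientation: [0.707, -0.001, 0.0, -0.707]
wrist_force: [-0.8, 0.6, -0.5]
finger_gap: 0.0267
```

Run:
```python
from h import *
p=shot("wrist");save(p,"w13.png");find(p,["saucer","cutter_wheel"])
s=manip.sense();print(s["position"],s["finger_gap"]);print(go(.605,-.088,.2,0))
```

```text
saucer 0.61 [328. 274.] mean [ 0.5978 -0.088 ] rect 589 -89 108 102 59.4
cutter_wheel 0.56 [277. 280.] mean [ 0.5727 -0.0829] rect 573 -83 42 50 89.9
[ 0.53633181 -0.08156445  0.24520713] 0.02719935261096999
(array([-0.  ,  0.  , -0.01]), array([68.7, 45.1, -6.5]))
```

View pics/w13.png

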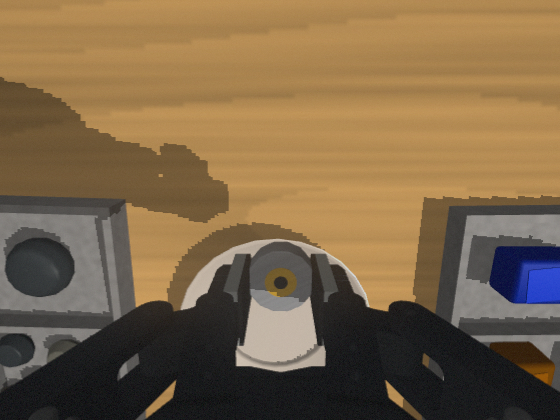

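The wheel is held level. The saucer rim spans cols 182–369 with its near edge at row 239 (x≈0.541), so the centre is about (0.606, −0.0865). Pebble and blue lie well in their bays.

Call:
apply_moves(
  targets=[
    [0, 0, 0, 35, 0, -2, 10],
    [0, 0, 0, 60, 10, -4, 10],
    [0, 0, 0, 70, 35, -5, 10],
    [0, 0, 0, 70, 55, -5, 10],
    [0, 0, 0, 70, 61, -5, 10],
    [0, 0, 0, 70, 62, -5, 10],
    [0, 0, 0, 70, 62, -5, 10],
  ],
)

```text
t: 29.68
position: [0.6075, -0.0875, 0.1842]
orientation: [0.707, 0.0, 0.0, -0.707]
wrist_force: [-0.6, -1.9, -0.9]
finger_gap: 0.0269
```

Run:
```python
from h import *
s=manip.sense();print(s["position"],s["finger_gap"],s["wrist_force"]);print(go(.606,-.0865,.181,0))
p=shot("wrist");save(p,"w14.png")
print(px2w(p,[(211,280)],.018))
```

```text
[ 0.6075211  -0.08751837  0.18419809] 0.02690926623809237 [-0.6435699  -1.89498237 -0.87912307]
(array([ 0.  , -0.  ,  0.01]), array([-1.5,  3.2,  1. ]))
[[ 0.57687545 -0.08709414  0.018     ]]
```

View pics/w14.png

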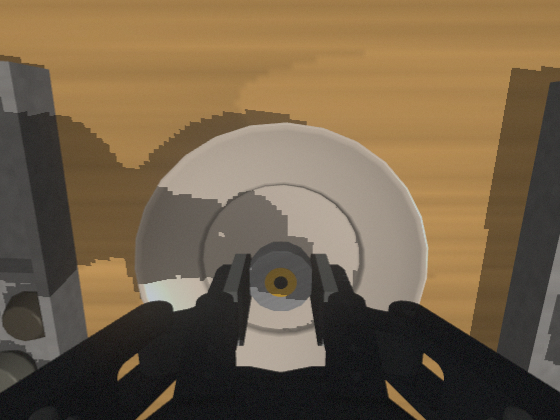

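The wheel hub at (282,281) sits over the centre of the saucer floor (cols 203–362, rows 184–333, giving x≈0.606). Lowering the last millimetres.

Call:
apply_moves(
  targets=[
    [0, 0, 0, -1, 1, 0, 10],
    [0, 0, 0, -1, 2, 0, 10],
    [0, 0, 0, -1, 3, 0, 10],
    [0, 0, 0, -1, 3, 0, 10],
  ],
)

```text
t: 30.22
position: [0.6064, -0.0878, 0.1809]
orientation: [-0.707, 0.0, -0.0, 0.707]
wrist_force: [-1.7, 0.2, 5.0]
finger_gap: 0.027
```

Call:
apply_moves(
  targets=[
    [0, 0, 0, 0, 0, 0, 32],
    [0, 0, 0, 0, 0, 0, 38],
    [0, 0, 0, 0, 0, 0, 40],
    [0, 0, 0, 0, 0, 0, 40],
    [0, 0, 0, 0, -20, 0, 40],
    [0, 0, 0, 0, -60, 0, 42],
    [0, 0, 0, -40, -120, 0, 60],
    [0, 0, 0, -80, -180, 0, 85],
  ],
)

```text
t: 31.22
position: [0.5362, -0.0877, 0.3455]
orientation: [0.707, -0.0, -0.0, -0.707]
wrist_force: [0.4, 0.0, 1.2]
finger_gap: 0.0763
```

Call:
apply_moves(
  targets=[
    [0, 0, 0, -60, -30, 0, 85],
    [0, 0, 0, -80, -50, 80, 85],
    [0, 0, 0, -80, -50, 85, 85],
    [0, 0, 0, -80, -50, 85, 85],
    [0, 0, 0, -80, -50, 85, 85],
    [0, 0, 0, -80, -50, 85, 85],
  ],
)

```text
t: 31.98
position: [0.4573, -0.0037, 0.394]
orientation: [0.707, -0.001, 0.0, -0.707]
wrist_force: [-1.3, 0.1, 0.1]
finger_gap: 0.0852
```

Run:
```python
from h import *
s=manip.sense();print(s["position"],s["wrist_force"])
p=shot("wrist");find(p,k=1)
q=shot("top")
a=p["color"];b=cv2.resize(q["color"][110:260,100:400],(560,280),interpolation=cv2.INTER_CUBIC)
cv2.imwrite("pics/w15.png",np.vstack([a[90:],b])[:,:,::-1][:600])
```

```text
[ 0.45731114 -0.00368652  0.39403739] [-1.28248952  0.13921619  0.14639174]
bronze_smalti 0.55 [339. 352.] mean [0.6495 0.0843] rect 650 84 62 34 3.9
blue_smalti 0.94 [279. 352.] mean [0.5683 0.0821] rect 569 82 49 40 89.9
pink_marble 0.71 [272. 490.] mean [0.5616 0.2325] rect 562 233 54 46 89.9
pebble 0.73 [273.  74.] mean [ 0.5626 -0.2393] rect 563 -240 39 45 26.3
cutter_wheel 0.63 [306. 209.] mean [ 0.61   -0.0877] rect 610 -88 30 35 59.9
glass_tray 0.93 [302. 344.] mean [0.5966 0.0739] rect 611 80 189 107 0.5
marble_tray 0.89 [256. 492.] mean [0.5601 0.2255] rect 570 223 117 129 88.7
pebble_tray 0.9 [290.  61.] mean [ 0.5626 -0.2372] rect 572 -233 119 127 89.2
saucer 0.69 [311. 224.] mean [ 0.6047 -0.0764] rect 608 -75 105 128 78.5
```

View pics/w15.png

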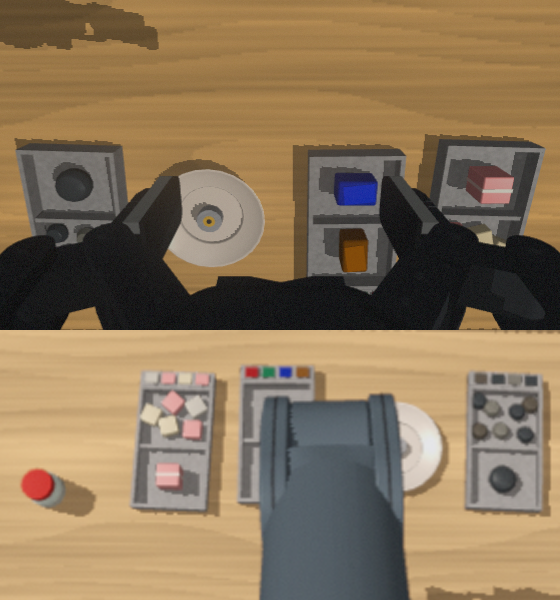

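The combined view shows all five pieces flat in their places: pebble (183,73), wheel about central in the saucer (220,209), blue (188,357), bronze (250,353) and pink (184,490). The jar still stands where it was. Handing in.

```bash
python3 -c "
from cell import manip
print(manip.job_done())"
```

```text
the job is handed in; nothing more can be done
None
```

The job is handed in: all five pieces were put away in the order asked, in about 32 s of robot time.

- **Glass tray:** the bronze chunk is in the far (+x) bay and the blue one in the near bay.
- **Marble and pebble trays:** the pink marble cube and the pebble are each in the empty near bay.
- **Saucer:** the cutter wheel is on the saucer floor.

**Last checks:**
- The final wrist and top pictures show every piece lying flat and well inside its place. The glue jar still stands where it was, and the arm is clear of everything.
- The wheel is within about 4 mm of the saucer's centre.
- Each piece was lowered until it touched its floor before I opened the jaws. The contact force was 4–6 N, except for the cube, which read 15 N; I backed off 0.8 mm before letting it go.

**Disagreements:**
- My estimates of the glass tray's position differed by up to about 9 mm between pictures. I used a middle value, which the bay margins easily covered.
- The pebble (35.5 mm) and the wheel (27 mm) read narrower in the jaws than their stated 40 and 30 mm. Both stayed firmly held.

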